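# Fit the grinding burr into the tea mill and hold it home

### The arm

A 6-joint arm with a two-finger parallel gripper is mounted at the origin on the work surface. World frame = base frame: x ahead of the robot, y to its left, z up, the work surface at z = 0. Lengths are in m, angles in rad, forces in N, time in s.
With the tool pointing down it reaches from about 0.375 to 0.975 m from the base axis. Payload 3.8 kg.
Tool frame: the origin (TCP) lies between the finger pads; the fingertips stand 14 mm ahead of it and the grasp point (between the pads) lies 5 mm behind it; z points along the fingers, y is the direction in which the jaws open and shut (so a half turn about z gives the same grasp; the last joint's range is limited). The gripper opens to 88 mm and grips with 3 to 60 N. Pads are 18 mm wide; open, the fingers measure 123 mm over their backs; the gripper's body (75 mm by 187 mm) begins 45 mm behind the grasp point.
Start: joints at [-1.18, 0.264, 1.604, -0, 1.274, -0.037], TCP at [0.28, -0.614, 0.253] pointing down, gripper open.
Joint ranges: [-2.63, 2.63], [-0.94, 2.18], [0.31, 2.57], [-1.31, 4.45], [0, 2.66], [-2.55, 2.55]. Speed limits (rad/s): [2.57, 2.57, 3.14, 3.14, 3.14, 3.14].

### API

Orientations are given as [roll, pitch, yaw] about the fixed x, y, z axes, in that order (R = Rz(yaw) Ry(pitch) Rx(roll)).
In Python, from workcell import * gives the robot as it stands.
- The arm moves only by the tool send_rows, never from a script. Its argument "motion" is text: rows parted by semicolons, each of 5 numbers parted by spaces: the opening, from -1 (shut) to 1 (fully open), then the shift along the tool's x, y, z in mm, then the turn about the tool's z in degrees. In form: hand tx ty tz yaw; .... A call has 1 to 10 rows; each row is the pose to reach, as a shift and turn from the pose measured when the call began, along the tool's axes at that moment; what a row does not reach only later rows make up. A row lasts 1/12 s, in which the tool goes at most 41.7 mm and 7.16 degrees, less where a joint would pass 70% of its speed; a pose out of reach is approached as far as the arm can. A call with a gripper value outside its range is refused whole. The fingers move at their own pace and stop on an object; "newtons" is the grip in N (left out, the last holds). Time passes only in rows, so rows that repeat a pose let the fingers close. It gives the time, the measured TCP pose, the force and the opening at its end, in the units of the state.
- get_state(): the state, without advancing time (a new reading comes with each control period).
- read_camera(name): name is "scene" or "top" or "wrist"; returns the picture (480x640x3 uint8, blue, green, red); there is no depth.
- camera_model(name): a dict with "intrinsics" (3x3 intrinsics, pixels), "R" (3x3) and "t" (3): a world point X has camera coordinates R X + t. Camera axes: x right, y down, z forward; pixel columns grow to the right and rows downward; lengths in m; the calibration is good to about 2 mm. A picture is of the moment at which its call begins: read the wrist's pose just before it. camera_model takes no time and is no camera call; for the wrist camera it gives the pose at the moment of the call.
- close_job(): hands the job in, once; it reports no verdict.
Trained networks look in the newest picture that a camera, given by its name, has taken for a name from the list of things; names that differ only in an ending like _2 or _b are one class to them, and where a whole thing is asked for, a point or a joint stands for the part that bears it (a point fixed in the world has none). Each returns a list of dicts, best first, with "conf" (0 to 1); they miss things now and then, are a little off and sometimes report something else, mostly with a low value. They report only what shows in the picture. A call takes as long as a camera call. They do not tell look-alikes from the thing itself.
- silhouettes(camera, target): "pixels" (480x640 bool, what is visible of it) and "at" ([row, column] in pixels, amid what is visible of it).
The state is a dict: "clock": time; "joint_pos": joint angles; "qd": joint speeds; "tau": joint torques, N m; "tcp_pos": TCP position; "orientation": TCP orientation; "ft_force": force on the tool from outside, world axes, zero at the start; "wrist_torque": the same for the moment, N m; "width": finger opening in m.
Only numpy, scipy, OpenCV 4.12 (cv2) and the standard library are available. Lean on these libraries where they do the work, as an engineer would, in place of code of your own. Each camera call takes 0.05 s, during which the arm holds its last target.

### The job

Get the tea mill ready: press its red lever down until it clicks and stays down by itself, which draws back the shutter over the drive socket. Then take the grinding burr by its grip out of the wooden rest, turn it until its cross-shaped stem meshes with the socket, slide it fully home and keep pressing it against the spring: finish while still gripping the burr and holding it pressed home. Leave the teacup, teapot, jar and timer where they stand.

Things in the scene. Friction and masses are not known exactly. Their poses are not given: they have to be found in the camera images.
- mill: electric tea mill, fixed: green box, top 85 mm high. Origin on the ledge under the axis of the drive socket; the box spans x -55 to +95, y -55 to +55 mm. Two thin rails along x at y = +-34 mm stand up to 95 mm high; between them a 56 x 60 x 3 mm aluminium shutter (top 92 mm high) covers the socket; the lever slides it 60 mm to +x, its near edge then 32 mm from the socket axis
- lever (a joint): sprung red lever on the mill's -y side, hinged 60 mm to +x of the socket axis, press pad at its -x end. 0 = up (as found, shutter shut), 0.5 rad = bottom stop. It resists at the pad with up to about 9 N, passes dead centre at about 0.4 and is then pulled down to the stop and stays there by itself (shutter open); let go earlier, it springs back up
- lever_pad (a point): centre of the top face of the lever's red press pad (36 x 34 mm, 8 mm thick), 90 mm from the hinge. Lever up: about 92 mm above the ledge, 26 mm to -x and 85 mm to -y of the socket axis (mill frame). It comes down 44 mm, nearly straight, to 48 mm above the ledge, and tilts with the lever (0.25 rad either way of level)
- drive_top (a point): centre of the top face of the bright steel drive hub (about 25 mm radius), 88 mm above the ledge; z up along the socket axis, x and y along the two slots of its cross-shaped socket. The four arms are alike: each slot is 10.5 mm wide, 32.5 mm long over both ends, 22 mm deep. The hub is held by stiff gearing (0.5 N m to turn) and stands at any angle
- ejector (a joint): sprung brass pin, 9 mm across, in the middle of the socket, top 11 mm below the hub top at 0 (as found). It gives way downward (m): 4 N to start, 8 N at 0.008 with the burr home. It lifts the burr about 8 mm again if let go
- drive (a joint): turn of the drive hub about the vertical relative to the mill (rad, counter-clockwise from above); 0 = slots along the mill's x and y
- burr_grip (a point): grasp point of the loose grinding burr (0.15 kg, 75 mm tall, upright in its rest): middle of its black grip with an orange stripe, a bar 42 mm long along x, 12 mm wide along y (the fingers close on these flats), 46 mm high. The point is 57 mm above the burr's lowest tip, 28 mm above the disc's upper face, 18 mm below the top of the grip. z up
- burr_seat (a point): centre of the underside of the burr's white disc (48 mm across, 10 mm thick), 38 mm below burr_grip and 19 mm above the lowest tip; z up, x along the grip bar. With the burr home in the mill, this point coincides with drive_top and the stem's arms lie in the slots (any of the four quarter turns). Out of mesh, the burr stops 14 mm above home
- burr: the same loose burr; origin at its lowest tip, z up, x along the grip bar. Its steel stem under the disc is a cross with arms along x and y, 8 mm wide, 30 mm long over both ends and 14 mm tall, the lowest 4 mm slimmer (5.5 x 27.5 mm); under it a round pilot, 7 mm across, 5 mm long
- rest: bamboo block 80 x 80 x 30 mm, fixed to the ledge, with a 36 mm round hole in which the burr hangs, its disc on the block's top. Origin under its centre
- teacup: white porcelain cup, 76 mm across, 60 mm high, loose; origin under its centre. Leave alone
- teapot: blue teapot, body 120 mm across, 115 mm high, spout to its +x and handle to its -x (184 mm over both), loose; origin under its centre. Leave alone
- jar: small green glass jar with metal lid, 66 mm across, 90 mm high, loose; origin under its centre. Leave alone
- timer: round white timer with a yellow dial, 72 mm across, 38 mm high, loose; origin under its centre. Leave alone
There are look-alikes about, which are no part of the job. There is more than one size of the mill; the job needs the smallest. What is shaped like the burr but blue is not meant.

How it is judged:
On the way, in this order (a step that is already met when the one before it is completed fails the run):
1. the lever is down past its detent and stays there untouched (value of joint lever above 0.45 rad and contact force between each of the fingers, the arm and lever below 0.1 N), for 0.2 s.
2. the burr is lifted clear of its rest in the fingers (height (world z) of burr_seat above 0.055 m and contact force between the fingers and burr above 1.5 N), for 0.1 s.
3. the burr is meshed, home and pressed (value of joint lever above 0.45 rad and z of burr_seat in the frame of drive_top between -0.004 and 0.0025 m and horizontal distance between burr_seat and drive_top below 0.003 m and angle between the z axis of burr_seat and the z axis of drive_top, either way round below 0.1 rad and (angle between the x axis of burr_seat and the x axis of drive_top, either way round below 0.17 rad or angle between the x axis of burr_seat and the y axis of drive_top, either way round below 0.17 rad) and contact force between burr and mill above 5 N and contact force between the fingers and burr above 1.5 N and distance between the grasp point and burr_grip below 0.03 m), for 0.3 s.
At the end, for the whole second after the job is handed in: Lever still down (over 0.45 rad); burr meshed in the socket (within 0.17 rad of the slots, 3 mm and 0.1 rad of the axis), its disc within 2.5 mm of the hub, pressed on the mill with over 5 N by fingers that still grip it (grasp point within 30 mm of burr_grip) (all of step 3); the arm keeps its last pose, push and grip.
It fails at once if the teacup is shifted by more than 20 mm (distance of teacup from where it was at the start of the episode above 0.02 m).
It fails at once if the teapot is shifted by more than 20 mm (distance of teapot from where it was at the start of the episode above 0.02 m).
It fails at once if the jar is shifted by more than 20 mm (distance of jar from where it was at the start of the episode above 0.02 m).
It fails at once if the timer is shifted by more than 20 mm (distance of timer from where it was at the start of the episode above 0.02 m).
It also fails if it takes over 51 s, if anything falls off the work surface, if the arm or the gripper's body presses on something with over 40 N, if the wrist force passes 120 N, or if a joint passes its speed limit or range.

## Working session

There is one attempt and no reset: what is moved stays moved. The work goes in short steps, Python scripts to look and compute and a tool call to move; the robot and the scene stay as the last step left them, time stands still between calls to the robot, and variables do not carry over. Pictures are saved under pics/ and viewed, and the job is handed in when it is done.

Besides the shell and the picture viewer there is one more tool, called after "Request:" by a JSON object that holds its "op" and its "data", one argument or row to a line. send_rows: Moves the arm, as the interface text tells. Its arguments: {"type":"object","properties":{"motion":{"type":"string"},"newtons":{"type":"number"}},"required":["motion"]}

```bash
mkdir -p pics; ls; python3 - <<'E'
from workcell import *
import cv2
print(get_state())
for n in ["scene","top","wrist"]:
    im=read_camera(n); cv2.imwrite(f"pics/{n}0.png",im)
    m=camera_model(n); print(n,m)
E
```

```text
pics
{'clock': 0.0, 'joint_pos': array([-1.17988928e+00,  2.64744329e-01,  1.60537092e+00,  5.94910120e-06,
        1.27369499e+00, -3.68665457e-02]), 'qd': array([ 1.69469290e-03, -9.50079805e-04,  1.36328307e-03,  2.08858300e-03,
        6.87924930e-05, -2.78844924e-04]), 'tau': array([ 1.14331549e-03, -5.02111137e+01, -3.56872845e+01,  7.27840606e-02,
        2.93192372e-02, -1.56274295e-04]), 'tcp_pos': array([ 0.27978242, -0.61353849,  0.25139558]), 'orientation': array([-3.13937679e+00, -8.74167260e-05,  4.27771752e-01]), 'ft_force': array([ 0.67657779, -0.39926911,  0.41607422]), 'wrist_torque': array([-0.00847441, -0.01865964, -0.00791985]), 'width': 0.0881317947984195}
scene {'intrinsics': array([[582.10984423,   0.        , 319.50820229],
       [  0.        , 582.10984423, 233.36112339],
       [  0.        ,   0.        ,   1.        ]]), 'R': array([[-0.39930675,  0.91665899,  0.0170416 ],
       [ 0.56680151,  0.26142965, -0.78127498],
       [-0.72061791, -0.30230917, -0.62395432]]), 't': array([ 0.17072573, -0.22160191,  2.00701934])}
top {'intrinsics': array([[458.65097914,   0.        , 318.61068489],
       [  0.        , 458.65097914, 239.94774214],
       [  0.        ,   0.        ,   1.        ]]), 'R': array([[-0.01301238, -0.9995408 , -0.02736553],
       [-0.99853391,  0.01442763, -0.05217166],
       [ 0.05254252,  0.02664653, -0.99826311]]), 't': array([0.03162159, 0.5066341 , 0.99360427])}
wrist {'intrinsics': array([[358.12399592,   0.        , 319.15706374],
       [  0.        , 358.12399592, 233.63688191],
       [  0.        ,   0.        ,   1.        ]]), 'R': array([[ 4.14874848e-01, -9.09878138e-01, -7.96496516e-04],
       [-8.63941228e-01, -3.94203443e-01,  3.13383471e-01],
       [-2.85454751e-01, -1.29326794e-01, -9.49626330e-01]]), 't': array([-0.67417913, -0.04292277,  0.39111986])}
```

View pics/scene0.png

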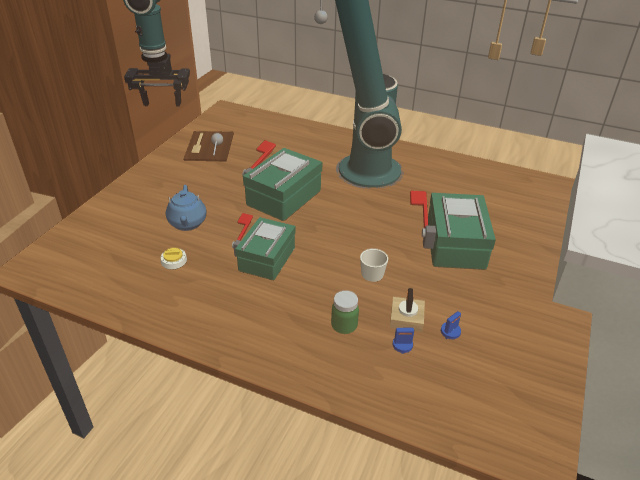

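View pics/top0.png

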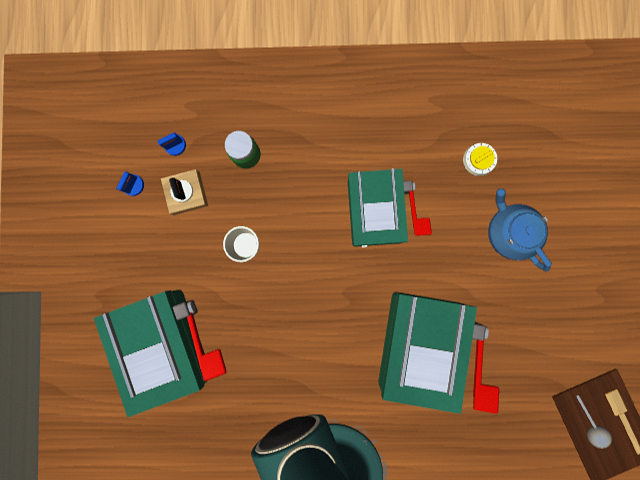

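View pics/wrist0.png

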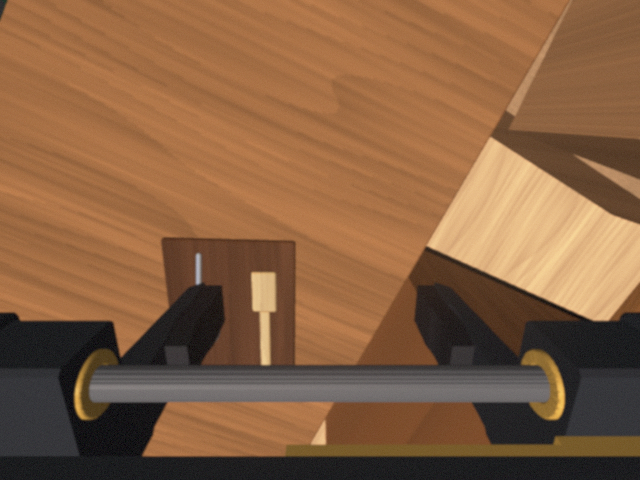

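Candidates in the top picture: mills at (378,207), (430,352) and (150,352), of which the first is the smallest. Burr-like things are at (180,188), black and white in the rest, and at (172,144) and (130,184), both blue. I choose mill (378,207) and the burr at (180,188), and check both in a crop.

```bash
cat > h.py <<'E'
from workcell import *
import cv2, numpy as np
def ray(m,px):
    K=m["intrinsics"];R=m["R"];t=m["t"]
    d=R.T@np.linalg.inv(K)@np.array([px[0],px[1],1.0]); c=-R.T@t
    return c,d
def onz(m,px,z):
    c,d=ray(m,px); s=(z-c[2])/d[2]; return c+s*d
def proj(m,X):
    X=np.atleast_2d(X); Y=X@m["R"].T+m["t"]; p=Y@m["intrinsics"].T; return p[:,:2]/p[:,2:]
E
python3 - <<'E'
from h import *
im=cv2.imread("pics/top0.png"); 
a=cv2.resize(im[155:260,335:445],None,fx=5,fy=5,interpolation=cv2.INTER_CUBIC)
b=cv2.resize(im[120:225,110:220],None,fx=5,fy=5,interpolation=cv2.INTER_CUBIC)
cv2.imwrite("pics/c1.png",cv2.resize(np.hstack([a,b]),(800,382)))
m=camera_model("top")
read_camera("top")
for t in ["mill","lever_pad","burr","burr_grip","rest","teacup","jar","timer","teapot"]:
    for d in silhouettes("top",t)[:4]:
        ys,xs=np.nonzero(d["pixels"]); r,c=d["at"]
        print(t,round(d["conf"],2),d["at"],len(xs),xs.min(),xs.max(),ys.min(),ys.max(),onz(m,(c,r),0.085 if t in("mill","lever_pad") else 0.04)[:2].round(3))
E
```

```text
mill 0.89 [208.9, 381.9] 4641 348 430 168 246 [ 0.565 -0.107]
mill 0.78 [356.5, 432.1] 10484 378 498 292 412 [ 0.267 -0.201]
mill 0.62 [349.4, 155.7] 10213 94 225 289 415 [0.285 0.357]
lever_pad 0.68 [357.2, 205.4] 1032 187 225 301 379 [0.269 0.255]
lever_pad 0.65 [387.9, 480.1] 990 473 498 330 412 [ 0.204 -0.294]
lever_pad 0.61 [220.1, 419.0] 428 409 431 182 234 [ 0.541 -0.182]
burr 0.97 [186.6, 178.8] 486 168 192 177 201 [0.626 0.326]
burr 0.66 [186.3, 129.5] 466 117 143 172 195 [0.628 0.434]
burr 0.65 [222.4, 419.6] 278 410 428 193 232 [ 0.54  -0.192]
burr 0.61 [140.3, 173.5] 456 158 185 132 154 [0.728 0.338]
burr_grip 0.9 [189.9, 182.1] 424 170 192 177 201 [0.619 0.319]
burr_grip 0.79 [143.6, 173.2] 463 158 185 132 154 [0.721 0.339]
burr_grip 0.59 [184.9, 127.7] 474 117 143 171 195 [0.632 0.438]
rest 0.68 [198.1, 188.7] 1179 160 207 169 213 [0.6   0.304]
teacup 0.76 [243.4, 237.6] 964 223 258 226 260 [0.501 0.198]
jar 0.87 [149.1, 241.5] 1046 225 260 130 169 [0.706 0.189]
jar 0.73 [156.9, 481.5] 872 463 496 143 174 [ 0.678 -0.327]
jar 0.52 [207.1, 381.4] 4512 348 430 169 246 [ 0.574 -0.111]
timer 0.82 [160.2, 479.3] 799 463 495 143 173 [ 0.671 -0.322]
timer 0.23 [190.9, 179.8] 448 169 193 177 201 [0.616 0.324]
teapot 0.58 [230.1, 518.6] 3021 489 549 188 269 [ 0.52 -0.4 ]
teapot 0.38 [240.9, 240.2] 1051 223 259 225 261 [0.506 0.192]
```

View pics/c1.png

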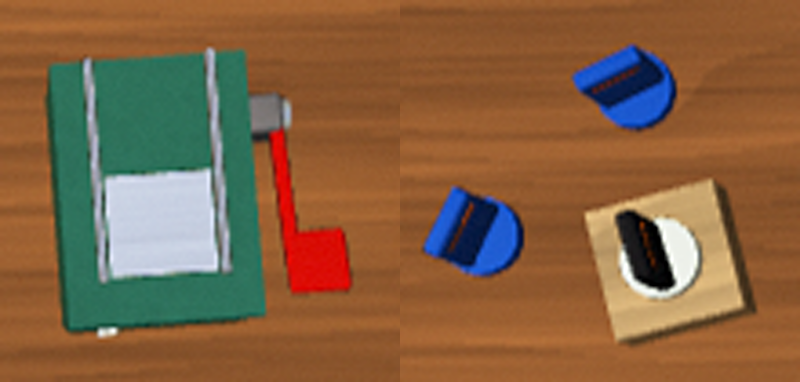

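Crop: the chosen mill has a shutter at (160,225) and its red pad at (320,260). The burr has a black grip with an orange stripe and sits in bamboo at (645,250). The other two burrs are blue. Both choices hold, so I move the wrist camera over the mill.

```bash
cat >> h.py <<'E'
from scipy.spatial.transform import Rotation as Ro
def goal(p,yaw):
    s=get_state(); R=Ro.from_euler('xyz',s["orientation"]).as_matrix()
    d=R.T@(np.array(p)-s["tcp_pos"])*1000
    # tool z down: turn about tool z by +a lowers world yaw
    dy=(yaw-s["orientation"][2]+np.pi)%(2*np.pi)-np.pi
    print("t",s["clock"],"tcp",s["tcp_pos"].round(4),"rpy",s["orientation"].round(4),"F",s["ft_force"].round(2),"w",round(s["width"],4))
    print("shift mm",d.round(1),"turn deg",round(-np.degrees(dy),2))
E
python3 - <<'E'
from h import *
goal((.55,-.16,.27),1.571)
E
```

```text
t 0.65 tcp [ 0.28   -0.6142  0.2528] rpy [3.1415 0.     0.4278] F [-0.8   0.35 -0.78] w 0.0879
shift mm [ 434.1 -301.3  -17.3] turn deg -65.5
```

Request:
{"op": "send_rows", "data": {
  "motion": "-1 434 -301 -17 -65.5;-1 434 -301 -17 -65.5;-1 434 -301 -17 -65.5;-1 434 -301 -17 -65.5;-1 434 -301 -17 -65.5;-1 434 -301 -17 -65.5;-1 434 -301 -17 -65.5;-1 434 -301 -17 -65.5;-1 434 -301 -17 -65.5;-1 434 -301 -17 -65.5",
  "newtons": 20
}}

```text
clock: 1.48
tcp_pos: [0.4936, -0.2544, 0.2666]
orientation: [3.141, 0.001, 1.576]
ft_force: [0.8, -0.4, -0.1]
width: 0.0238
```

```bash
python3 - <<'E'
from h import *
goal((.55,-.16,.27),1.571)
print(get_state()["joint_pos"])
E
```

```text
t 1.4833 tcp [ 0.4936 -0.2544  0.2666] rpy [3.1408e+00 6.0000e-04 1.5763e+00] F [ 0.8  -0.45 -0.1 ] w 0.0238
shift mm [94.1 56.9 -3.4] turn deg 0.3
[-5.20732020e-01  2.84828562e-02  1.84607619e+00 -1.22132780e-04
  1.26610480e+00 -5.26162543e-01]
```

Request:
{"op": "send_rows", "data": {
  "motion": "-1 94 57 -3 0;-1 94 57 -3 0;-1 94 57 -3 0;-1 94 57 -3 0;-1 94 57 -3 0"
}}

```text
clock: 1.9
tcp_pos: [0.5507, -0.1588, 0.2698]
orientation: [3.141, 0.001, 1.58]
ft_force: [-0.3, -0.6, -0.8]
width: 0.0006
```

```bash
python3 - <<'E'
from h import *
m=camera_model("wrist"); im=read_camera("wrist"); cv2.imwrite("pics/w1.png",im)
print(m["R"],m["t"])
goal((.55,-.16,.27),1.571)
for t in ["mill","lever_pad"]:
    for d in silhouettes("wrist",t)[:3]:
        ys,xs=np.nonzero(d["pixels"]); r,c=d["at"]
        print(t,round(d["conf"],2),d["at"],len(xs),xs.min(),xs.max(),ys.min(),ys.max(),onz(m,(c,r),.09).round(3))
np.savez("w1.npz",**m)
E
```

```text
[[ 9.99959315e-01  8.96661391e-03  9.84424927e-04]
 [ 8.19990752e-03 -9.49043409e-01  3.15038679e-01]
 [ 3.75909219e-03 -3.15017789e-01 -9.49078322e-01]] [-0.5496856  -0.20412907  0.35558313]
t 1.95 tcp [ 0.5501 -0.1599  0.2696] rpy [3.1412e+00 1.1000e-03 1.5779e+00] F [-0.4  -0.77  0.23] w 0.0004
shift mm [-0.1 -0.1 -0.4] turn deg 0.39
mill 0.88 [239.1, 81.9] 30690 0 173 138 355 [ 0.332 -0.188  0.09 ]
mill 0.6 [147.2, 338.2] 25729 247 431 69 259 [ 0.567 -0.103  0.09 ]
lever_pad 0.96 [230.9, 302.9] 2051 273 390 213 258 [ 0.536 -0.178  0.09 ]
lever_pad 0.86 [340.2, 45.2] 607 25 101 331 355 [ 0.273 -0.297  0.09 ]
```

View pics/w1.png

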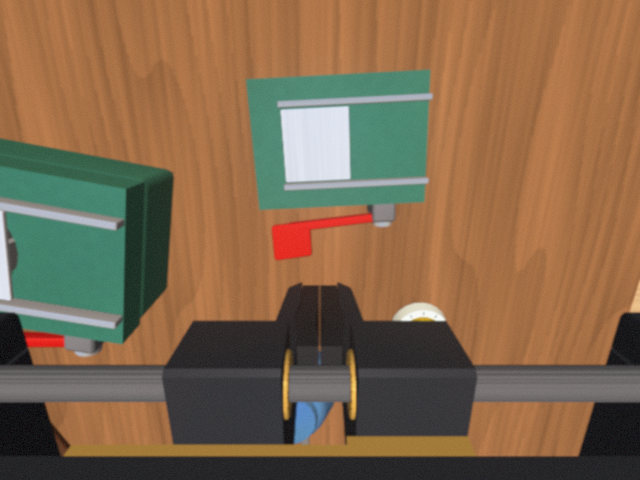

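The picture shows the small mill with top-face corners at (248,80), (430,70), (424,201) and (259,209), and the red pad centred at (292,241). Next I fit its pose.

```bash
python3 - <<'E'
from h import *
from scipy.optimize import least_squares
m=dict(np.load("w1.npz")); im=cv2.imread("pics/w1.png")
hsv=cv2.cvtColor(im,cv2.COLOR_BGR2HSV)
g=((hsv[...,0]>60)&(hsv[...,0]<90)&(hsv[...,1]>80)).astype(np.uint8); g[:,:230]=0;g[270:]=0
for p in [(248,80),(430,70),(424,201),(259,209)]: print(onz(m,p,.085).round(4))
obs=[((248,80),(-55,55,85)),((430,70),(95,55,85)),((424,201),(95,-55,85)),((259,209),(-55,-55,85)),
((350,106),(28,30,92)),((281,110),(-28,30,92)),((286,181.5),(-28,-30,92)),((351,180),(28,-30,92)),((292,241),(-26,-85,92))]
P=np.array([o[0] for o in obs],float);L=np.array([o[1] for o in obs])/1000
def W(q,L):
    c,s=np.cos(q[2]),np.sin(q[2]); return L@np.array([[c,-s,0],[s,c,0],[0,0,1]]).T+[q[0],q[1],0]
f=lambda q:(proj(m,W(q,L))-P).ravel()
r=least_squares(f,[.55,-.11,0],loss="soft_l1"); print(r.x); print(f(r.x).reshape(-1,2).round(1))
q=r.x; print("pad",W(q,np.array([[-.026,-.085,.092]])),"pad px onz", onz(m,(292,241),.092))
mt=camera_model("top"); print(proj(mt,W(q,L)).round(1))
c=cv2.resize(im[55:275,235:445],None,fx=3.6,fy=2.7*1,interpolation=cv2.INTER_CUBIC); cv2.imwrite("pics/c2.png",c)
E
```

```text
[ 0.4919 -0.0503  0.085 ]
[ 0.6399 -0.0415  0.085 ]
[ 0.646  -0.1501  0.085 ]
[ 0.4961 -0.1589  0.085 ]
[ 0.54852902 -0.10136297  0.05200236]
[[-1.5 -1.4]
 [ 0.8 -0. ]
 [ 0.1  1.3]
 [ 0.4  0.3]
 [-0.6  0.2]
 [-0.  -0.6]
 [ 0.2  0.7]
 [-0.5 -0.6]
 [ 0.7  0.5]]
pad [[ 0.52698238 -0.18759952  0.092     ]] pad px onz [ 0.52633092 -0.18713371  0.092     ]
[[354.1 245.6]
 [349.  172.7]
 [402.7 169. ]
 [408.3 242. ]
 [363.7 203.8]
 [365.7 231.3]
 [395.4 229.3]
 [393.4 201.8]
 [422.7 226.5]]
```

View pics/c2.png

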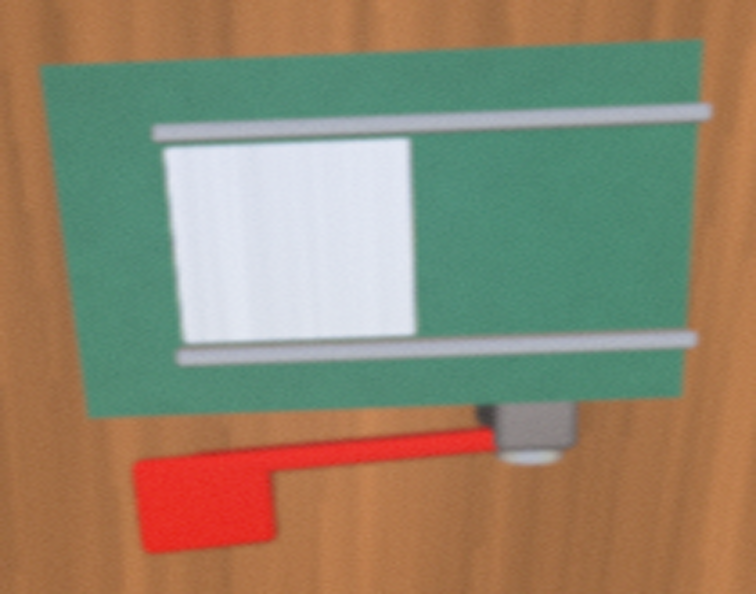

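Request:
{"op": "send_rows", "data": {
  "motion": "-1 -28 -23 40 0;-1 -28 -23 80 0;-1 -28 -23 120 0;-1 -28 -23 150 0;-1 -28 -23 165 0;-1 -28 -23 180 0;-1 -28 -23 190 0;-1 -28 -23 200 0;-1 -28 -23 206 0;-1 -28 -23 206 0"
}}

```text
clock: 2.88
tcp_pos: [0.5256, -0.1907, 0.0642]
orientation: [-3.14, 0.001, 1.574]
ft_force: [-5.9, 0.2, 4.9]
width: 0.0007
```

```bash
python3 - <<'E'
from h import *
m=camera_model("wrist"); im=read_camera("wrist"); cv2.imwrite("pics/w2.png",im)
goal((.527,-.188,.062),1.571)
E
```

```text
t 2.9333 tcp [ 0.5256 -0.1906  0.0641] rpy [-3.1398e+00  1.3000e-03  1.5742e+00] F [-5.27 -0.8   5.86] w 0.0003
shift mm [2.6 1.4 2.1] turn deg 0.18
```

View pics/w2.png

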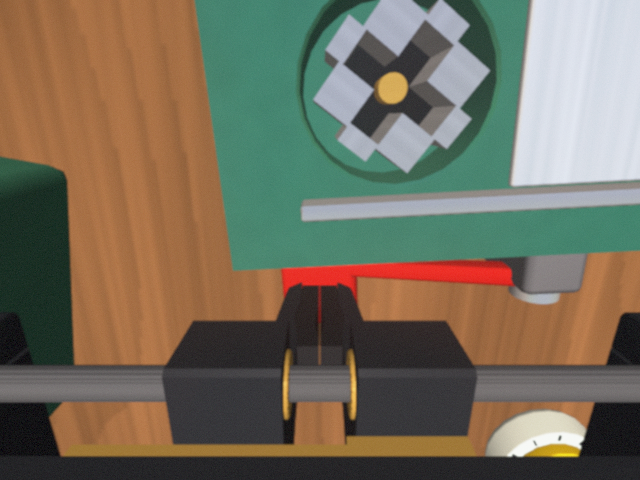

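The shutter is open and the hub with its cross socket shows at (392,88). I lift off and look from above.

Request:
{"op": "send_rows", "data": {
  "motion": "-1 0 0 -10 0;-1 0 0 -40 0;-1 0 0 -80 0;-1 0 0 -110 0;-1 20 20 -125 0;-1 20 20 -125 0"
}}

```text
clock: 3.43
tcp_pos: [0.5513, -0.1706, 0.1961]
orientation: [3.13, 0.004, 1.573]
ft_force: [1.5, 0.1, 1.6]
width: 0.0005
```

```bash
python3 - <<'E'
from h import *
m=camera_model("wrist"); im=read_camera("wrist"); cv2.imwrite("pics/w3.png",im)
np.savez("w3.npz",**m)
goal((.527,-.188,.062),1.571)
q=[.5485,-.1014]; print(proj(m,[[.5485,-.1014,.088]]))
E
```

```text
t 3.4833 tcp [ 0.549  -0.1709  0.1933] rpy [3.1352 0.0037 1.5749] F [-0.96 -0.18 -1.33] w 0.0006
shift mm [-16.5 -22.9 131.2] turn deg 0.22
[[312.89294002 135.03757787]]
```

View pics/w3.png

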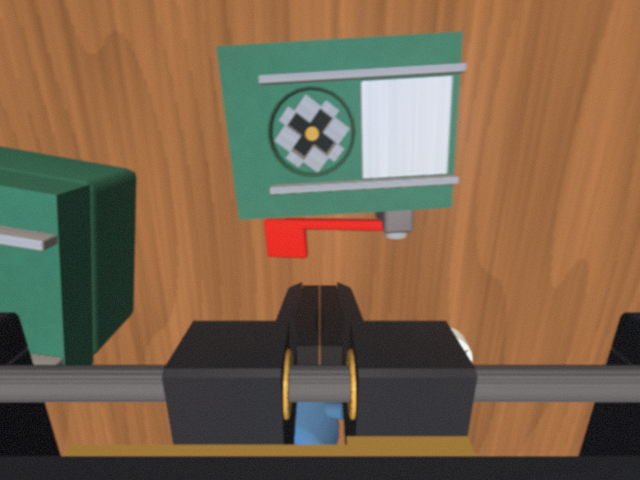

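Lever down and shutter open; the hub is at (312,132). I go a bit closer for an accurate fix of axis and angle.

Request:
{"op": "send_rows", "data": {
  "motion": "-1 -5 0 40 0;-1 -5 0 65 0;-1 -5 0 65 0;-1 -5 0 65 0;-1 -5 0 65 0"
}}

```text
clock: 3.9
tcp_pos: [0.5493, -0.1765, 0.1287]
orientation: [3.135, 0.004, 1.574]
ft_force: [0.5, 0.1, 0.8]
width: 0.0007
```

```bash
python3 - <<'E'
from h import *
m=camera_model("wrist"); im=read_camera("wrist"); cv2.imwrite("pics/w4.png",im)
np.savez("w4.npz",**m)
goal((.527,-.188,.062),1.571)
c=proj(m,[[.5485,-.1014,.088]])[0]; print(c, np.abs(get_state()["qd"]).max())
# rectify the hub-top plane: 10 px per mm, +-30mm
pts=np.array([[.5485+sx*.03,-.1014+sy*.03,.088] for sx,sy in[(-1,1),(1,1),(1,-1),(-1,-1)]])
H=cv2.getPerspectiveTransform(proj(m,pts).astype(np.float32),np.float32([[0,0],[600,0],[600,600],[0,600]]))
r=cv2.warpPerspective(im,H,(600,600),flags=cv2.INTER_CUBIC)
cv2.line(r,(300,280),(300,320),(0,0,255),1);cv2.line(r,(280,300),(320,300),(0,0,255),1)
cv2.imwrite("pics/r4.png",r)
E
```

```text
t 3.95 tcp [ 0.55   -0.1767  0.1295] rpy [3.1336 0.0043 1.5745] F [-0.47 -0.6   0.64] w 0.0001
shift mm [-10.9 -23.6  67.4] turn deg 0.2
[317.20984217 130.07025982] 0.014644276725276212
```

View pics/w4.png

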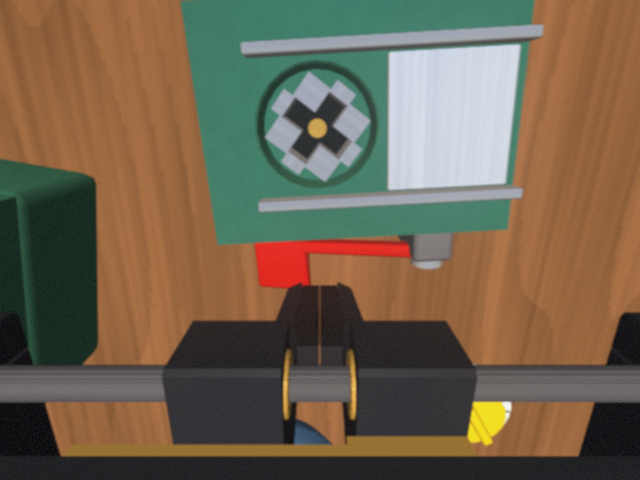

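View pics/r4.png

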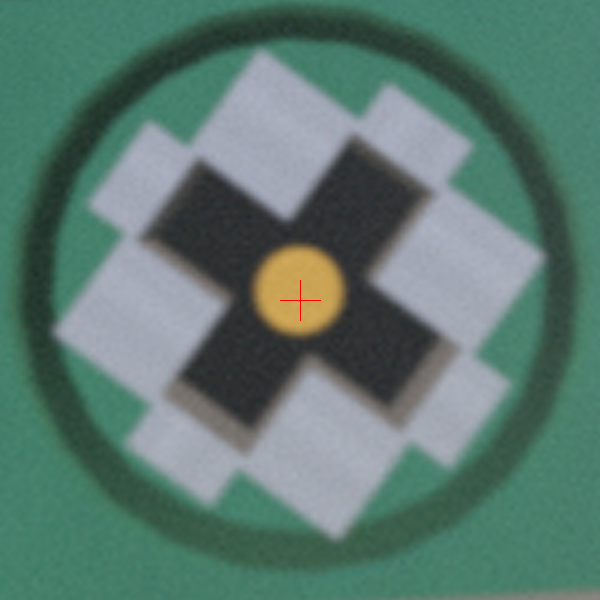

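Rectified view (10 px/mm): the socket cross is centred near (300,293), with slots at about 54° and -36° in world. I refine that, then head for the burr.

```bash
python3 - <<'E'
from h import *
r=cv2.imread("pics/r4.png"); hsv=cv2.cvtColor(r,cv2.COLOR_BGR2HSV)
yy,xx=np.mgrid[:600,:600]
b=((hsv[...,1]<60)&(hsv[...,2]>130)&(np.hypot(xx-300,yy-295)<262)).astype(np.uint8)
b=cv2.morphologyEx(b,cv2.MORPH_OPEN,np.ones((7,7)))
cs,_=cv2.findContours(b,cv2.RETR_EXTERNAL,cv2.CHAIN_APPROX_NONE)
pts=np.vstack(cs); print([int(cv2.contourArea(c)) for c in cs]); print(cv2.minAreaRect(pts))
M=cv2.moments(b,True); print(M["m10"]/M["m00"],M["m01"]/M["m00"])
best=max(((b*cv2.warpAffine(b,cv2.getRotationMatrix2D((cx/2,cy/2),a,1),(600,600))).sum(),cx/2,cy/2,a) for a in(90,180) for cx in range(592,608) for cy in range(576,600)); print(best)
goal((.60,.24,.24),1.571)
E
```

```text
[146948]
((298.74896240234375, 294.397216796875), (452.7740173339844, 452.1654968261719), 36.30449295043945)
299.331614841715 295.5477989256725
(np.uint64(91283), 298.5, 294.0, 90)
t 3.95 tcp [ 0.55   -0.1767  0.1295] rpy [3.1336 0.0043 1.5745] F [-0.47 -0.6   0.64] w 0.0001
shift mm [ 416.    52.4 -111.8] turn deg 0.2
```

```bash
python3 - <<'E'
from h import *
goal((.545,.295,.22),.3)
E
```

```text
t 3.95 tcp [ 0.55   -0.1767  0.1295] rpy [3.1336 0.0043 1.5745] F [-0.47 -0.6   0.64] w 0.0001
shift mm [471.3  -2.5 -92.5] turn deg 73.02
```

Request:
{"op": "send_rows", "data": {
  "motion": "0 0 0 -40 0;0 20 0 -80 7;0 471 -3 -95 73;0 471 -3 -95 73;0 471 -3 -95 73;0 471 -3 -95 73;0 471 -3 -95 73;0 471 -3 -95 73;0 471 -3 -95 73;0 471 -3 -95 73",
  "newtons": 30
}}

```text
clock: 4.78
tcp_pos: [0.5474, 0.15, 0.2201]
orientation: [3.133, -0.009, 0.529]
ft_force: [1.4, 0.1, -0.3]
width: 0.0444
```

```bash
python3 - <<'E'
from h import *
goal((.545,.295,.22),.3)
E
```

```text
t 4.7833 tcp [0.5474 0.15   0.2201] rpy [ 3.1325 -0.0087  0.5286] F [ 1.45  0.11 -0.25] w 0.0444
shift mm [  71.1 -126.4   -0.5] turn deg 13.1
```

Request:
{"op": "send_rows", "data": {
  "motion": "0 71 -126 -0.5 13;0 71 -126 -0.5 13;0 71 -126 -0.5 13;0 71 -126 -0.5 13;0 71 -126 -0.5 13;0 71 -126 -0.5 13"
}}

```text
clock: 5.28
tcp_pos: [0.5455, 0.2963, 0.2218]
orientation: [3.135, -0.013, 0.305]
ft_force: [-0.5, -0.7, 0.1]
width: 0.0437
```

```bash
python3 - <<'E'
from h import *
m=camera_model("wrist"); im=read_camera("wrist"); cv2.imwrite("pics/w5.png",im)
np.savez("w5.npz",**m)
goal((.545,.295,.22),.3); print(get_state()["joint_pos"])
c,d=ray(m,(320,240)); print(c)
for t in ["burr","burr_grip","rest"]:
    for d in silhouettes("wrist",t)[:3]: print(t,d["conf"],d["at"],d["pixels"].sum())
E
```

```text
t 5.3333 tcp [0.5455 0.295  0.2214] rpy [ 3.1344 -0.0124  0.3032] F [ 0.45 -0.83  0.27] w 0.0443
shift mm [-0.5 -0.2  1.4] turn deg 0.18
[ 0.46031363  0.17597392  1.76893089 -0.00972374  1.18561047  1.73157214]
[0.62153877 0.32142717 0.355569  ]
burr 0.97 [65.2, 186.4] 3429
burr 0.75 [8.1, 331.7] 952
burr 0.7 [125.7, 311.3] 2554
burr_grip 0.88 [6.9, 331.8] 948
burr_grip 0.81 [125.4, 315.9] 2593
burr_grip 0.65 [64.2, 185.1] 3294
rest 0.64 [98.9, 303.3] 6105
```

View pics/w5.png

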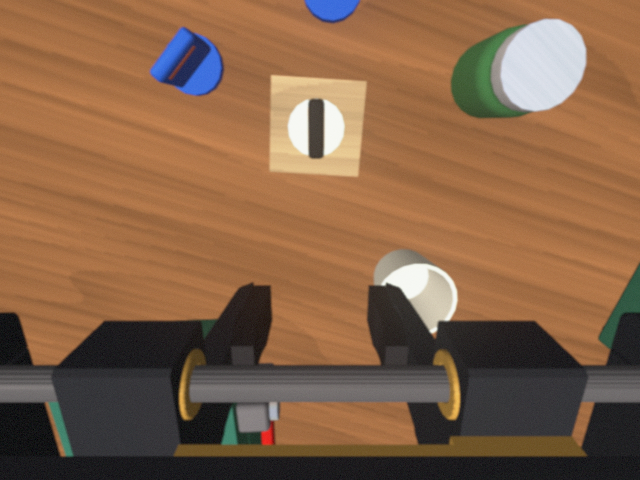

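The burr's bar is at (316,128), nearly vertical in the picture; the disc is around it and the bamboo rest spans 268-366 × 75-177. I measure it.

```bash
python3 - <<'E'
from h import *
m=dict(np.load("w5.npz")); im=cv2.imread("pics/w5.png")
hsv=cv2.cvtColor(im,cv2.COLOR_BGR2HSV)
roi=np.zeros(im.shape[:2],np.uint8); roi[80:175,272:358]=1
dark=((hsv[...,2]<90)*roi).astype(np.uint8); white=((hsv[...,1]<50)&(hsv[...,2]>170)).astype(np.uint8)*roi
n,l,st,ce=cv2.connectedComponentsWithStats(dark); k=1+st[1:,4].argmax()
p=np.argwhere(l==k)[:,::-1].astype(np.float32); rect=cv2.minAreaRect(p); print("bar",rect,st[k])
disc=((white|(l==k))).astype(np.uint8)
q=cv2.convexHull(np.argwhere(disc)[:,::-1].astype(np.float32)); print("disc",cv2.fitEllipse(q))
e=cv2.fitEllipse(q); print("disc centre", onz(m,e[0],.040))
print("bar centre top z.086",onz(m,rect[0],.086),"z.068",onz(m,rect[0],.068))
bp=cv2.boxPoints(rect); W=np.array([onz(m,x,.086) for x in bp]); print(W.round(4)); 
for i in range(4): d=W[(i+1)%4]-W[i]; print(np.linalg.norm(d).round(4),np.degrees(np.arctan2(d[1],d[0])).round(1))
c=cv2.resize(im[60:190,250:380],None,fx=4.5,fy=4.5,interpolation=cv2.INTER_CUBIC); cv2.imwrite("pics/c5.png",c)
E
```

```text
bar ((316.0, 128.5), (57.0, 12.0), 90.0) [310 100  13  58 735]
disc ((315.6786804199219, 127.17855834960938), (56.667118072509766, 59.22661209106445), 178.53831481933594)
disc centre [0.61640592 0.3203351  0.04      ]
bar centre top z.086 [0.61634996 0.3200009  0.086     ] z.068 [0.61600348 0.31990566 0.068     ]
[[0.6335 0.3298 0.086 ]
 [0.6361 0.3217 0.086 ]
 [0.5984 0.3098 0.086 ]
 [0.5957 0.3182 0.086 ]]
0.0085 -72.5
0.0395 -162.4
0.0089 107.4
0.0395 17.0
```

View pics/c5.png

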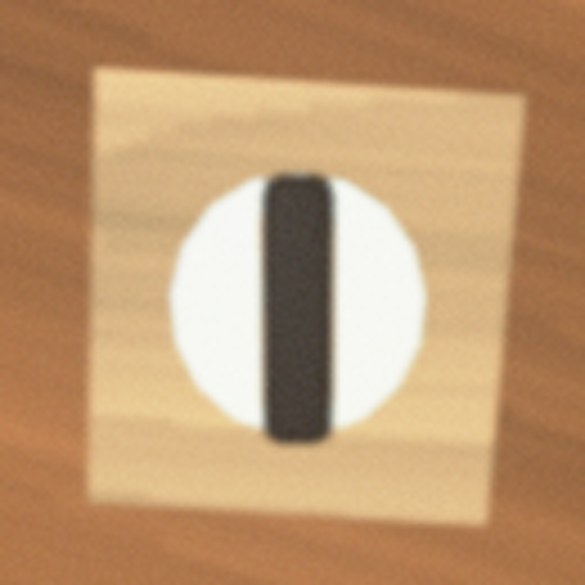

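```bash
python3 - <<'E'
from h import *
goal((.6163,.3202,.110),.297)
goal((.6163,.3202,.064),.297)
E
```

```text
t 5.4833 tcp [0.5454 0.2934 0.2206] rpy [ 3.1345 -0.0111  0.3003] F [-0.02 -0.9  -0.36] w 0.0442
shift mm [ 74.4  -5.5 111.4] turn deg 0.19
t 5.4833 tcp [0.5454 0.2934 0.2206] rpy [ 3.1345 -0.0111  0.3003] F [-0.02 -0.9  -0.36] w 0.0442
shift mm [ 73.9  -5.8 157.4] turn deg 0.19
```

Request:
{"op": "send_rows", "data": {
  "motion": "0 37 -3 40 0;0 74 -5.5 80 0;0 74 -5.5 111 0;0 74 -5.5 111 0;0 74 -5.5 111 0"
}}

```text
clock: 5.9
tcp_pos: [0.6137, 0.3173, 0.1053]
orientation: [3.133, -0.002, 0.298]
ft_force: [-0.5, 0.6, 0.2]
width: 0.0441
```

```bash
python3 - <<'E'
from h import *
m=camera_model("wrist");im=read_camera("wrist"); cv2.imwrite("pics/w6.png",im)
goal((.6163,.3202,.064),.297)
goal((.6163,.3202,.064),.297)
print(proj(m,[[.6163,.3202,.086]]))
E
```

```text
t 5.95 tcp [0.6147 0.3182 0.1083] rpy [ 3.1337 -0.0059  0.2987] F [-0.19  0.64  0.26] w 0.0445
shift mm [ 1.9 -1.8 44.3] turn deg 0.1
t 5.95 tcp [0.6147 0.3182 0.1083] rpy [ 3.1337 -0.0059  0.2987] F [-0.19  0.64  0.26] w 0.0445
shift mm [ 1.9 -1.8 44.3] turn deg 0.1
[[314.7620958  290.78240353]]
```

View pics/w6.png

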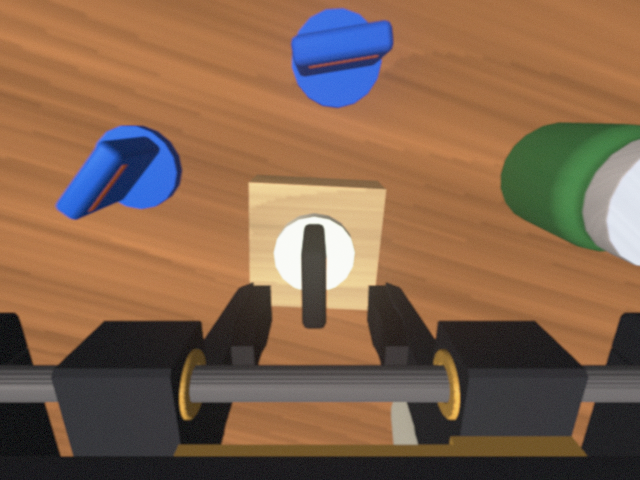

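The bar at (314,275) is between the fingers (270 and 370). I descend and grip.

Request:
{"op": "send_rows", "data": {
  "motion": "0 2 -2 15 0;0 2 -2 30 0;0 2 -2 44 0;0 2 -2 44 0;-1 2 -2 44 0;-1 2 -2 44 0;-1 2 -2 44 0;-1 2 -2 44 0;-1 2 -2 44 0;-1 2 -2 44 0",
  "newtons": 40
}}

```text
clock: 6.78
tcp_pos: [0.6168, 0.3208, 0.0653]
orientation: [3.134, -0.007, 0.299]
ft_force: [-0.8, 0.5, 2.3]
width: 0.0117
```

```bash
python3 - <<'E'
from h import *
goal((.6163,.3202,.064),.297)
m=camera_model("wrist");im=read_camera("wrist"); cv2.imwrite("pics/w7.png",im)
E
```

```text
t 6.7833 tcp [0.6168 0.3208 0.0653] rpy [ 3.134  -0.0073  0.2987] F [-0.8   0.45  2.25] w 0.0117
shift mm [-0.7  0.4  1.3] turn deg 0.1
```

View pics/w7.png

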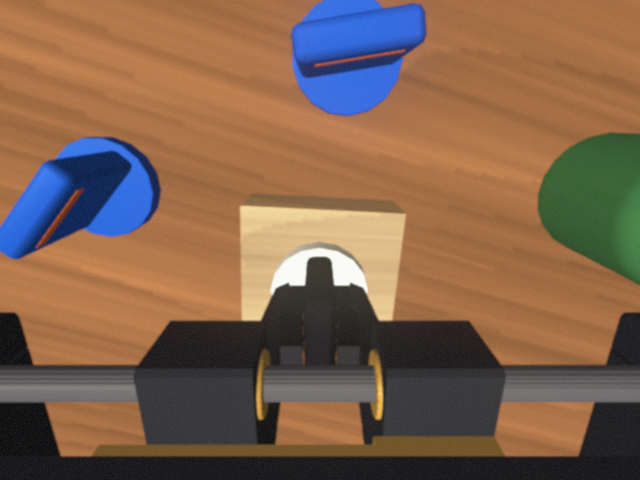

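Request:
{"op": "send_rows", "data": {
  "motion": "-1 0 0 -20 0;-1 0 0 -60 0;-1 0 0 -100 0;-1 0 0 -135 0;-1 0 0 -135 0"
}}

```text
clock: 7.25
tcp_pos: [0.62, 0.3237, 0.2105]
orientation: [3.136, -0.022, 0.299]
ft_force: [1.9, 0.1, -0.1]
width: 0.0116
```

```bash
python3 - <<'E'
from h import *
goal((.5488,-.1002,.195),.942)
E
```

```text
t 7.25 tcp [0.62   0.3237 0.2105] rpy [ 3.1363 -0.0223  0.2988] F [ 1.85  0.11 -0.1 ] w 0.0116
shift mm [-193.2  384.1   13.2] turn deg -36.85
```

Request:
{"op": "send_rows", "data": {
  "motion": "-1 -193 384 0 -36.9;-1 -193 384 0 -36.9;-1 -193 384 0 -36.9;-1 -193 384 0 -36.9;-1 -193 384 0 -36.9;-1 -193 384 0 -36.9;-1 -193 384 0 -36.9;-1 -193 384 0 -36.9;-1 -193 384 0 -36.9;-1 -193 384 0 -36.9"
}}

```text
clock: 8.08
tcp_pos: [0.5496, -0.0884, 0.2074]
orientation: [3.124, -0.014, 0.943]
ft_force: [1.2, -0.1, -1.1]
width: 0.0115
```

```bash
python3 - <<'E'
from h import *
goal((.5488,-.1002,.195),.942)
E
```

```text
t 8.0833 tcp [ 0.5496 -0.0884  0.2074] rpy [ 3.1244 -0.0144  0.943 ] F [ 1.22 -0.07 -1.15] w 0.0115
shift mm [-10.2   6.1  12.4] turn deg 0.06
```

Request:
{"op": "send_rows", "data": {
  "motion": "-1 -10 6 12 0;-1 -10 6 12 0;-1 -10 6 12 0;-1 -10 6 12 0;-1 -10 6 12 0"
}}

```text
clock: 8.5
tcp_pos: [0.5491, -0.0987, 0.1954]
orientation: [3.125, -0.015, 0.944]
ft_force: [-0.9, -0.4, -1.3]
width: 0.0114
```

```bash
python3 - <<'E'
from h import *
m=camera_model("wrist");im=read_camera("wrist"); cv2.imwrite("pics/w8.png",im); np.savez("w8.npz",**m)
cv2.imwrite("pics/s8.png",cv2.resize(read_camera("scene")[190:300,210:330],None,fx=5,fy=5,interpolation=cv2.INTER_CUBIC))
goal((.5488,-.1002,.15),.942)
read_camera("top")
goal((.5488,-.1002,.15),.942)
print(proj(m,[[.5484,-.1008,.088]]))
E
```

```text
t 8.6 tcp [ 0.5493 -0.0986  0.1957] rpy [ 3.124  -0.0148  0.9451] F [ 0.53 -0.26 -0.06] w 0.0115
shift mm [-2.2 -0.3 45.7] turn deg 0.18
t 8.65 tcp [ 0.5493 -0.0988  0.1957] rpy [ 3.124  -0.0147  0.945 ] F [ 0.3  -0.51 -0.42] w 0.0113
shift mm [-2.1 -0.3 45.6] turn deg 0.17
[[317.28064263 241.9763486 ]]
```

View pics/w8.png

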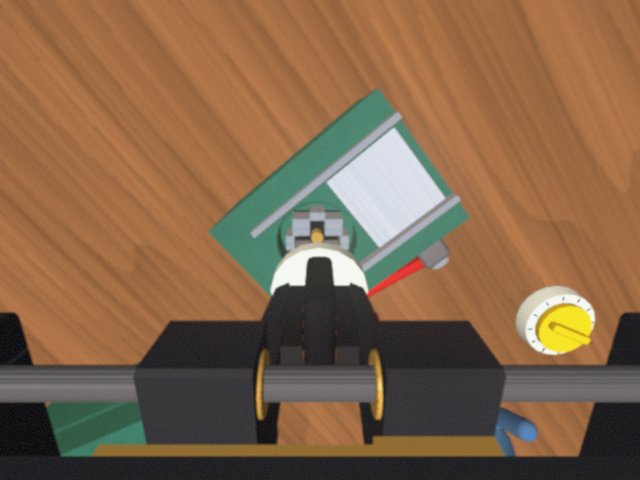

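View pics/s8.png

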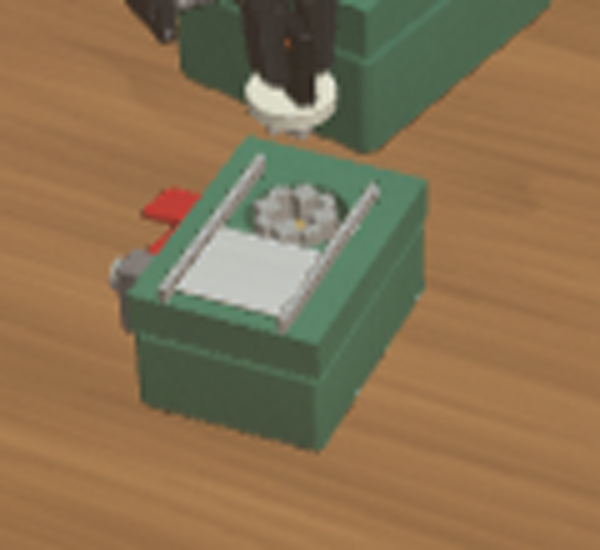

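```bash
cat >> h.py <<'E'
Rg=Ro.from_euler('xyz',[3.134,-.0073,.2987]).as_matrix(); pg=np.array([.6168,.3208,.0653])
def burr(s):
    R=Ro.from_euler('xyz',s["orientation"]).as_matrix()
    f=lambda P: s["tcp_pos"]+R@Rg.T@(np.array(P)-pg)
    seat=f([.6163,.3202,.030]); tip=f([.6163,.3202,.011]); x=R@Rg.T@np.array([np.cos(.297),np.sin(.297),0]); z=R@Rg.T@[0,0,1]
    print("seat",seat.round(4),"tip",tip.round(4),"barYaw",np.degrees(np.arctan2(x[1],x[0])).round(2),"tilt",z.round(3)[:2])
    e=(R.T@(np.array([.5484,-.1008,.088])-(seat*.5+tip*.5)))*1000; print("to hub, tool mm",e.round(1),"seat height above home mm",((seat[2]-.088)*1000).round(1))
E
python3 - <<'E'
from h import *
burr(get_state()); m=dict(np.load("w8.npz")); print(proj(m,[[.5484,-.1008,.077]]))
E
```

```text
seat [ 0.5497 -0.0995  0.1604] tip [ 0.5499 -0.0995  0.1414] barYaw 54.04 tilt [-0.012 -0.   ]
to hub, tool mm [-2.8 -1.5 62.8] seat height above home mm 72.4
[[317.09136764 237.19538175]]
```

Request:
{"op": "send_rows", "data": {
  "motion": "-1 -2.8 -1.5 20 0;-1 -2.8 -1.5 40 0;-1 -2.8 -1.5 45 0;-1 -2.8 -1.5 45 0;-1 -2.8 -1.5 45 0"
}}

```text
clock: 9.07
tcp_pos: [0.5477, -0.0996, 0.1509]
orientation: [3.124, -0.015, 0.946]
ft_force: [-0.1, 0.1, -0.9]
width: 0.0117
```

```bash
python3 - <<'E'
from h import *
m=camera_model("wrist");im=read_camera("wrist"); cv2.imwrite("pics/w9.png",cv2.resize(im[150:330,180:460],None,fx=2.8,fy=2.8))
goal((.5488,-.1002,.15),.942); burr(get_state())
E
```

```text
t 9.1167 tcp [ 0.5482 -0.0999  0.1516] rpy [ 3.1227 -0.0152  0.9456] F [-0.73 -0.3  -0.64] w 0.0117
shift mm [0.  0.6 1.6] turn deg 0.21
seat [ 0.5487 -0.1007  0.1163] tip [ 0.549  -0.1007  0.0973] barYaw 54.08 tilt [-0.014  0.   ]
to hub, tool mm [-0.6 -0.6 18.8] seat height above home mm 28.3
```

View pics/w9.png

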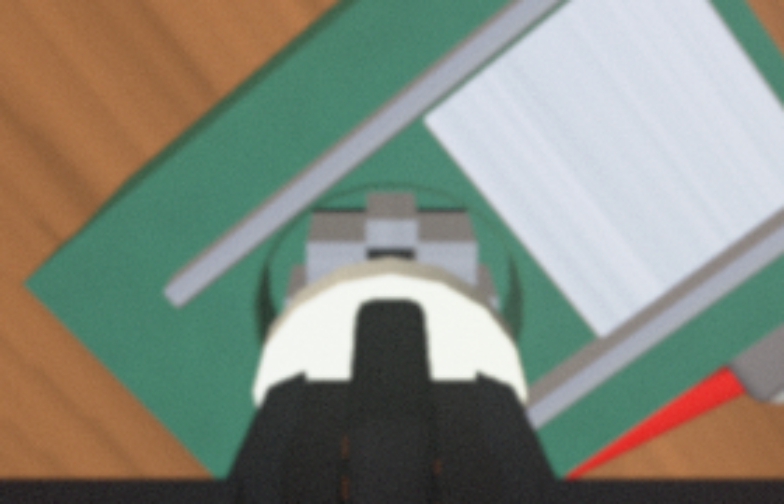

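The hub slot (390,255) is centred under the bar (391,330) and square to it. I descend.

Request:
{"op": "send_rows", "data": {
  "motion": "-1 -0.5 -0.5 6 0;-1 -0.5 -0.5 12 0;-1 -0.5 -0.5 17 0;-1 -0.5 -0.5 22 0;-1 -0.5 -0.5 26 0;-1 -0.5 -0.5 28 0;-1 -0.5 -0.5 28 0"
}}

```text
clock: 9.7
tcp_pos: [0.5484, -0.1, 0.1239]
orientation: [3.123, -0.015, 0.946]
ft_force: [-1.9, 0.2, 5.9]
width: 0.012
```

```bash
python3 - <<'E'
from h import *
s=get_state(); print(s["ft_force"],s["wrist_torque"],s["width"]); burr(s)
E
```

```text
[-1.8579834   0.19703105  5.90030621] [0.06989525 0.42296439 0.01505304] 0.011950588202349554
seat [ 0.5488 -0.1008  0.0886] tip [ 0.5491 -0.1008  0.0696] barYaw 54.07 tilt [-0.014  0.   ]
to hub, tool mm [-0.2 -0.3 -8.9] seat height above home mm 0.6
```

Meshed and nearly home (0.6 mm left, 5.9 N). I press further.

Request:
{"op": "send_rows", "data": {
  "motion": "-1 0 0 1.5 0;-1 0 0 3 0;-1 0 0 4 0;-1 0 0 4 0;-1 0 0 4 0"
}}

```text
clock: 10.12
tcp_pos: [0.5488, -0.1001, 0.1231]
orientation: [3.122, -0.015, 0.946]
ft_force: [-7.8, 3.2, 19.2]
width: 0.0119
```

```bash
python3 - <<'E'
from h import *
m=camera_model("wrist");im=read_camera("wrist"); cv2.imwrite("pics/w10.png",cv2.resize(im[150:330,180:460],None,fx=2.8,fy=2.8))
cv2.imwrite("pics/s10.png",cv2.resize(read_camera("scene")[190:300,210:330],None,fx=5,fy=5,interpolation=cv2.INTER_CUBIC))
s=get_state(); print(s["tcp_pos"],s["ft_force"],s["wrist_torque"],s["width"]); burr(s)
E
```

```text
[ 0.54883938 -0.10008196  0.12310488] [-9.05753969  1.75944452 18.9631105 ] [0.37289037 1.593744   0.0455122 ] 0.011569065099940969
seat [ 0.5493 -0.1009  0.0878] tip [ 0.5496 -0.1009  0.0688] barYaw 54.08 tilt [-0.014  0.   ]
to hub, tool mm [-0.4 -0.7 -9.7] seat height above home mm -0.2
```

View pics/s10.png

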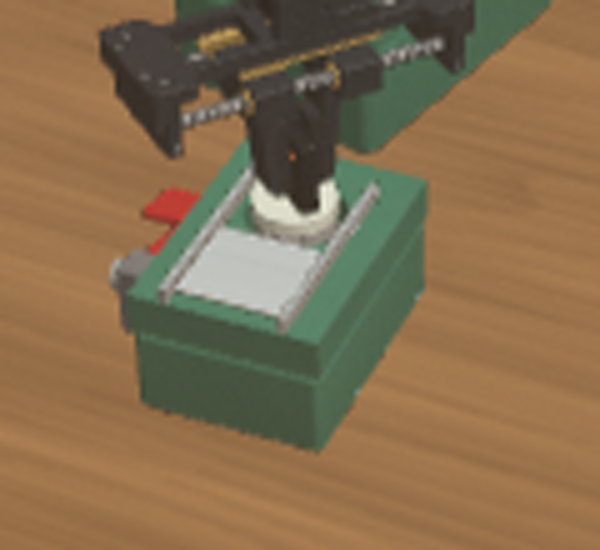

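View pics/w10.png

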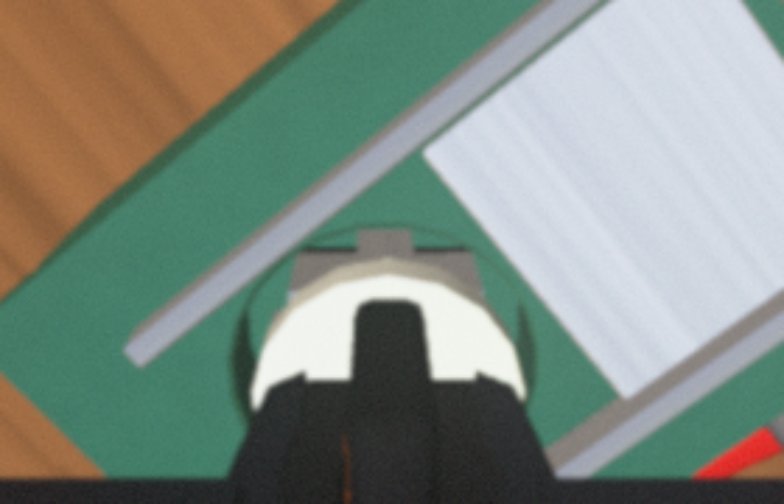

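Home (the force rose to 19 N with almost no travel; the seat is at -0.2 mm). I hold the push, which also relieves some of the side load.

Request:
{"op": "send_rows", "data": {
  "motion": "-1 0 0 3 0;-1 0 0 3 0;-1 0 0 3 0;-1 0 0 3 0;-1 0 0 3 0;-1 0 0 3 0;-1 0 0 3 0;-1 0 0 3 0"
}}

```text
clock: 10.88
tcp_pos: [0.5489, -0.1001, 0.1231]
orientation: [3.123, -0.015, 0.946]
ft_force: [-8.4, 1.9, 18.7]
width: 0.0118
```

```bash
python3 - <<'E'
from h import *
m=camera_model("top"); im=read_camera("top"); cv2.imwrite("pics/t11.png",im)
s=get_state(); print(s["clock"],s["tcp_pos"],s["ft_force"],s["width"]); burr(s)
E
```

```text
10.9333 [ 0.54891139 -0.10009633  0.12310908] [-7.8882253   2.10386662 19.66617132] 0.011357619741924427
seat [ 0.5494 -0.1009  0.0878] tip [ 0.5496 -0.1009  0.0688] barYaw 54.08 tilt [-0.014  0.   ]
to hub, tool mm [-0.4 -0.8 -9.7] seat height above home mm -0.2
```

View pics/t11.png

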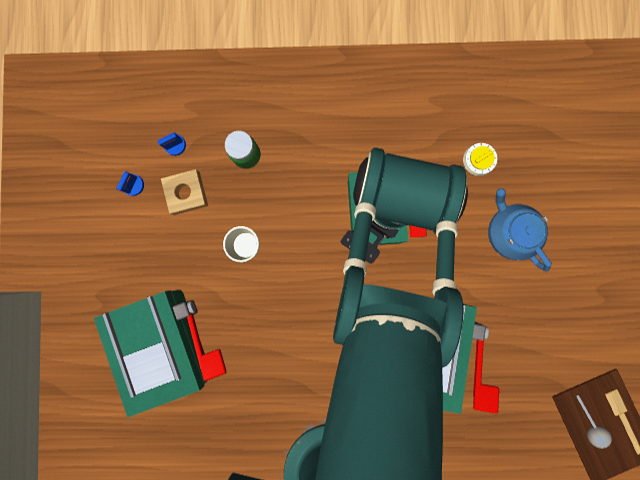

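Steady at about 19 N. The rest is empty, and the cup, pot, jar and timer are where they were. I hand in.

```bash
python3 - <<'E'
from h import *
close_job()
s=get_state(); print(s["clock"],s["ft_force"],s["width"])
E
```

```text
the job is handed in; nothing more can be done
the job is handed in; nothing more can be done
```

I handed the job in at about 10.9 s with the burr gripped and held pressed home in the smallest mill. No verdict was reported.

- **Lever:** I pressed the red lever down and lifted off. Later wrist and scene pictures showed it staying down with the shutter open.
- **Burr:** I took the black-gripped burr from the rest, turned it to 54° to match the slots and slid it in. It meshed on the first descent.
- **Last checks:**
  - The disc was computed 0.2 mm below nominal home and the axis was about 1 mm off.
  - The angle was within about 0.5° of the slots.
  - The push was steady at about 19 N and the fingers were closed on the grip at 11.4 mm.
- **Bystanders:** The teacup, teapot, jar and timer looked unmoved in the last top picture.
- **Not ideal:** A side load of about 8 N stayed on the wrist, and the burr was tilted about 0.014 rad, well inside the 0.1 rad allowed.
- **Not checked:** The state reading I tried after handing in was refused, so there are no readings from the final second.

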